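# Lock the pivot nuts of a screen-printing press

## Robot

A 6-joint arm with a two-finger parallel gripper is mounted at the origin on the work surface. World frame = base frame: x ahead of the robot, y to its left, z up, the work surface at z = 0. Lengths are in mm, angles in degrees, forces in N, time in s.
With the tool pointing down it reaches from about 350 to 850 mm from the base axis. Payload 8.1 kg.
Tool frame: the origin (TCP) lies on the centre line of the jaws, within the pads' length; the fingertips stand 19 mm ahead of it and the grasp point (between the pads) is the TCP; z points along the fingers, y is the line along which they close (so a half turn about z gives the same grasp; the last joint's range is limited). The gripper opens to 85 mm and grips with 20 to 120 N. Pads are 22 mm wide; open, the fingers measure 114 mm over their backs; the gripper's body (76 mm by 85 mm) begins 54 mm behind the grasp point. The pads swing forward as they close: fully open they stand 13 mm farther back than shut.
Start: joints at [-73.533, 7.471, 85.268, -0, 87.261, -4.893], TCP at [218.555, -558.784, 228.692] pointing down, gripper open.
Joint ranges: [-169.43, 169.43], [-51.17, 129.36], [1.28, 143.12], [-76.62, 256.62], [0, 156.53], [-152.29, 152.29]. Speed limits (degrees/s): [136.94, 136.94, 159.86, 180, 180, 180].

## Interface

Orientations are given as [roll, pitch, yaw] about the fixed x, y, z axes, in that order (R = Rz(yaw) Ry(pitch) Rx(roll)).
In Python, from bench import r gives the robot as it stands. The module is installed in compiled form; this text tells all that it offers.
- The arm moves only by the tool servo_tool, never from a script. Its arguments are lists of equal length, an entry for each row: "fingers": the finger opening in m, from 0 to 0.0854; "linear": the shift along the tool's x, y, z in m, a list of three; "rotation": the turn, a rotation vector about the tool's x, y, z in degrees, a list of three. A call has 1 to 10 rows; each row is the pose to reach, as a shift and turn from the pose commanded when the call began, along the tool's axes at that moment; what a row does not reach only later rows make up. A row lasts 1/10 s, in which the tool goes at most 50 mm and 8.59 degrees, less where a joint would pass 70% of its speed; a pose out of reach is approached as far as the arm can. A call with a gripper value outside its range is refused whole. The fingers move at their own pace and stop on an object; "force" is the grip in N (left out, the last holds). Time passes only in rows, so rows that repeat a pose let the fingers close. It gives the time, the measured TCP pose, the force, the opening and the grip force at its end, in the units of the state.
- r.sense(): the state, without advancing time (a new reading comes with each control period).
- r.snapshot(name): name is "side" or "top"; returns a dict with "frame" (420x560x3 uint8, red, green, blue), "fx", "fy", "cx", "cy" (pixels), "k1" (the pictures are not rectified: a ray, as slopes to the right and down, at radius r is drawn at 1 + k1 r^2 times it, then the intrinsics apply), "camera_from_world" (4x4, takes a point from world to camera coordinates). Camera axes: x right, y up, looking along -z (the intrinsics and any distortion apply to the point x, -y, -z); pixel columns grow to the right and rows downward; lengths in mm; the calibration is good to about 2 mm. A picture is of the moment at which its call begins. There is no depth.
- r.hand_in(): hands the job in; it is judged then, once.
The state is a dict: "time": time; "joint_pos": joint angles; "qd": joint speeds; "joint_efforts": joint torques, N m; "tool_pos": TCP position; "tcp_rot": TCP orientation; "ft_force": force on the tool from outside, world axes, zero at the start; "wrist_torque": the same for the moment, N m; "finger_gap": finger opening in mm; "grip_force": force on a finger pad.
Only numpy, scipy, OpenCV 4.12 (cv2) and the standard library are available. Lean on these libraries where they do the work, as an engineer would, in place of code of your own. Each camera call takes 0.05 s, during which the arm holds its last target. There are 200 camera calls.

## Task

The lower nut on the pivot of the screen press has just been adjusted: lock it there. Slip the larger of the two open spanners onto the lower nut with its handle lying along the arm's tail beside the turned-up flange, let the flange take the spanner so that the lower nut is held still, and turn the jam nut above it clockwise (seen from above) until it is firmly nipped up, about 0.9 N m at the nut and no more than 1.1. Then take the spanner off and lay it flat on the table clear of the press, leaving the other things on the table alone.

Things in the scene. Friction and masses are not known exactly. Their poses are not given: they have to be found in the camera images.
- press: Screen press, fixed. Origin: pivot axis at table level; x points to the clamped screen (blue mesh). Its flat steel arm has its upper face at z = 60 mm: a round eye, 86 mm across, about the axis, and a tongue, the tail, out to x = -100 mm, y -25 to +18 mm. An 18 mm stud on the axis, 104 mm high, carries two hex nuts, 27 mm across flats. The rest is lower than 85 mm.
- flange: Turned-up edge of the tail: a rigid steel lug on the tail's +y side, x -92 to -72 mm, y +14.5 to +18.5 mm, from the tail's face 16 mm up (press axes; origin on the pivot axis at the face, z = 60 mm above the table). With a spanner on the lower nut and its handle out along the tail, the handle's side comes to bear on its inner face (y = +14.5) when the nuts are dragged clockwise.
- setnut: Lower nut, already adjusted: hex, 27 mm across flats, 31 over corners, 16 mm high, on the arm's face. Origin: centre of its underside; flats face its +-y, corners on +-x; its x starts within 6 degrees of the press's x. Over 0.2 N m turns it; a tight jam nut drags it. In a braced spanner it still gives up to 20 degrees (play, then some 5 N m per rad); past 30 degrees the adjustment is lost.
- set_corner (a point): A corner of the lower nut, 15.6 mm from the pivot axis on the nut's +x, at half its height: its path shows how far the lower nut has been turned (1 mm per 3.7 degrees).
- jam_top (a point): Centre of the top of the jam nut (hex, 27 mm across flats, 12 mm high, thread 2.5 mm a turn), 88 mm above the table; its flats face this point's +-y, its corners are on +-x; the stud reaches 16 mm higher. It starts loose, 11 to 58 degrees short of meeting the lower nut below it (a gap too small to measure), turning at about 0.1 N m; once it meets, it drags the lower nut. It stays where it is left.
- spanner: The larger spanner, steel, 200 mm long, 9 mm thick, 0.24 kg, flat on the table. Origin: centre of the jaws, underside; x out of the mouth. Jaws 28.4 mm apart, straight in line with the handle (6 degrees of play on the nut); throat 16 mm behind the origin, prong tips 16 mm ahead, mouth flared to 33 mm; head 54 mm wide, to 28 mm behind; handle 20 mm wide, to 184 mm behind.
- spanner_grip (a point): On the middle of the larger spanner's handle, at half its thickness, 120 mm behind the jaws' centre: a grip here stays clear of the tail and flange when the spanner is on the nut. Centre of mass 50 mm ahead of it. Seated, the spanner lies flat on the arm's face and can be let go. Slipping it on along the tail, its head comes down between flange and nut, 40 mm from the axis.
- small_spanner: The smaller spanner, of the same shape, 148 mm long, jaws 20 mm: too small for these nuts; leave it alone. Origin: centre of the jaws on the underside, x out of the mouth.
- tape: Bystander: roll of dark tape lying flat, 84 mm diameter, 24 mm high. Origin: centre of its underside.
- pen: Bystander: white pen, 146 mm long along x, 10 mm thick. Origin: middle, underside.
- ink_jar: Bystander: ink jar, 66 mm diameter, 75 mm high. Origin: centre of its underside.
- squeegee: Bystander: wooden squeegee, 200 mm long along y, 32 mm wide, 73 mm high. Origin: centre of its underside.
- ink_knife: Bystander: ink knife (spatula) lying along its x. Origin: underside.
- wax_block: Bystander: pale block, 60 x 35 x 22 mm. Origin: centre of its underside.
Things that resemble listed ones, but are neither listed nor needed, are in the scene too. What is shaped like the spanner but green or yellow is not meant.

How it is judged (in metres and radians):
On the way, in this order (a step that is already met when the one before it is completed fails the run):
1. the larger spanner sits on the lower nut: jaw centre within 5 mm of the nut's axis, level with the nut, lying flat (horizontal distance between spanner and setnut below 0.005 m and z of spanner in the frame of setnut between -0.003 and 0.005 m and angle between spanner's own z axis and vertical below 0.12 rad), for 0.2 s.
2. the jam nut is tight on the lower nut while the spanner holds it: the spanner, let go, bears on the flange with more than 4.5 N, some 0.65 N m at the nut (contact force between spanner and flange above 4.5 N and contact force between the fingers and spanner below 1 N), for 0.2 s.
At the end, for the whole second after the job is handed in: The jam nut is still home on the lower nut (within 0.05 mm, 7 degrees of turn), the lower nut has turned less than 30 degrees (corner moved under 8 mm), and the larger spanner lies flat and still on the table, off the press, its jaws more than 120 mm from the pivot (z of jam_top in the frame of setnut below 0.02835 m and distance of set_corner from where it was at the start of the episode below 0.008 m and height (world z) of spanner between -0.004 and 0.006 m and angle between spanner's own z axis and vertical below 0.08 rad and horizontal distance between spanner and press above 0.12 m and linear speed of spanner below 0.02 m/s and contact force between spanner and press below 0.1 N); the robot touches nothing.
It fails at once if the lower nut is turned by more than 30 degrees from its adjustment (distance of set_corner from where it was at the start of the episode above 0.008 m).
It fails at once if overtightened: the spanner, not in the gripper, bears on the flange with more than 11 N, some 1.2 N m at the nut (contact force between spanner and flange above 11 N and contact force between the fingers and spanner below 1 N).
It fails at once if another thing on the table (small spanner, tape, pen, jar, squeegee, knife, block) is moved by more than 30 mm (distance of any of small_spanner, tape, pen, ink_jar, squeegee, ink_knife, wax_block from where it was at the start of the episode above 0.03 m).
It also fails if it takes over 72 s, if anything falls off the work surface, if the arm or the gripper's body presses on something with over 40 N, if the wrist force passes 120 N, or if a joint passes its speed limit or range.

## Working session

There is one attempt and no reset: what is moved stays moved. The work goes in short steps, Python scripts to look and compute and a tool call to move; the robot and the scene stay as the last step left them, time stands still between calls to the robot, and variables do not carry over. Pictures are saved under pics/ and viewed, at most 10 in all, crops included, and the job is handed in when it is done.

Besides the shell and the picture viewer there is one more tool, called after "Emit:" by a JSON object that holds its "api" and its "payload", one argument or row to a line. servo_tool: Moves the arm, as the interface text tells. Its arguments: {"type":"object","properties":{"fingers":{"type":"array","items":{"type":"number"}},"linear":{"type":"array","items":{"type":"array","items":{"type":"number"}}},"rotation":{"type":"array","items":{"type":"array","items":{"type":"number"}}},"force":{"type":"number"}},"required":["fingers","linear","rotation"]}

```bash
mkdir -p pics; cat > h.py <<'E'
import numpy as np, cv2
from bench import r
def snap(n,f=None):
    s=r.snapshot(n)
    if f: cv2.imwrite('pics/'+f,s['frame'][:,:,::-1])
    return s
def ray(s,u,v):
    x=(u-s['cx'])/s['fx']; y=(v-s['cy'])/s['fy']
    a,b=x,y
    for _ in range(20):
        k=1+s['k1']*(a*a+b*b); a,b=x/k,y/k
    T=np.array(s['camera_from_world']); R=T[:3,:3]; c=-R.T@T[:3,3]
    return c,R.T@np.array([a,-b,-1.])
def onz(s,u,v,z):
    c,d=ray(s,u,v); return c+d*(z-c[2])/d[2]
def proj(s,p):
    T=np.array(s['camera_from_world']); q=T[:3,:3]@np.array(p,float)+T[:3,3]
    a,b=q[0]/-q[2],-q[1]/-q[2]; k=1+s['k1']*(a*a+b*b)
    return s['cx']+s['fx']*a*k, s['cy']+s['fy']*b*k
E
python3 - <<'E'
from h import *
for n in ('top','side'):
    s=snap(n,n+'0.png'); np.save(n+'0.npy',s,allow_pickle=True)
    T=np.array(s['camera_from_world']); print(n,s['fx'],s['k1'],-T[:3,:3].T@T[:3,3])
print(r.sense())
E
```

```text
top 474.938070705305 -0.00011271120288708059 [ 269.26982806    7.65953107 1458.92031936]
side 464.73759466286555 -0.09330391437921602 [ -99.43410386  658.0882731  1119.95309903]
{'time': 0.1, 'joint_pos': array([-7.35334693e+01,  7.51178125e+00,  8.53229860e+01,  1.20252430e-04,
        8.72632305e+01, -4.89200206e+00]), 'qd': array([-0.08796036, -0.23390412, -0.05878922, -0.01916634,  0.01686092,
       -0.02686537]), 'joint_efforts': array([ 1.06098661e-06, -5.70952427e+01, -5.01941872e+01, -1.93915671e-04,
        8.03346746e-03,  6.42308623e-05]), 'tool_pos': array([ 218.40870076, -558.28928378,  227.73943921]), 'tcp_rot': array([-1.79902369e+02, -8.47670012e-03,  2.13585197e+01]), 'ft_force': array([ 0.04106193,  0.21047352, -0.20236766]), 'wrist_torque': array([ 0.03749706, -0.02921748,  0.05867093]), 'grip_force': 0.0, 'finger_gap': 85.16247183618067}
```

View pics/top0.png

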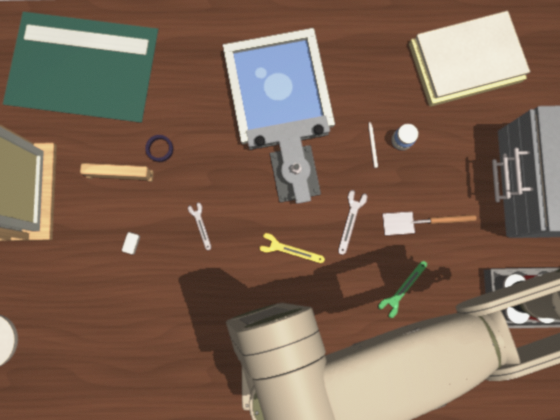

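View pics/side0.png

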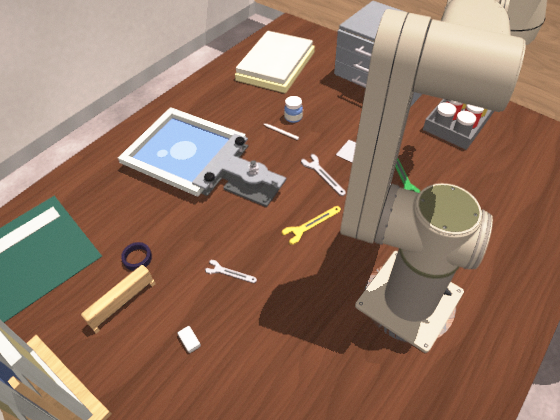

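The top view shows the press pivot near (295,170), with the screen above it. There are four spanner-shaped things: grey (352,222), about 62 px long; grey (200,226), about 45 px; yellow (292,248); green (405,288). At 0.33 px/mm the grey one at (352,222) is about 200 mm, so it's the larger spanner. I'll confirm this in a crop and measure.

```bash
python3 - <<'E'
from h import *
s=np.load('top0.npy',allow_pickle=True).item()
f=s['frame']; c=f[120:265,250:400]; cv2.imwrite('pics/crop1.png',cv2.resize(c,None,fx=4,fy=4,interpolation=cv2.INTER_CUBIC)[:,:,::-1])
hsv=cv2.cvtColor(f,cv2.COLOR_RGB2HSV)
m=((hsv[:,:,1]<70)&(hsv[:,:,2]>110)).astype(np.uint8)
n,l,st,ce=cv2.connectedComponentsWithStats(m)
for i in range(1,n):
    if st[i,4]>60 and st[i,4]<1500:
        ys,xs=np.where(l==i); P=np.array([onz(s,x,y,9)[:2] for x,y in zip(xs,ys)])
        ctr,(w,h),a=cv2.minAreaRect(P.astype(np.float32))
        u,S,vt=np.linalg.svd(P-P.mean(0),full_matrices=False); t=(P-P.mean(0))@vt[0]
        print(st[i],ce[i].round(1),'rect',np.round(ctr,1),round(w,1),round(h,1),'dir',vt[0].round(3),np.degrees(np.arctan2(vt[0][1],vt[0][0])).round(1),P[t.argmin()].round(1),P[t.argmax()].round(1))
E
```

```text
[255  67  12  12 102] [260.4  72.5] rect [922.   40.2] 36.0 34.7 dir [0.535 0.845] 57.7 [910.7  25.5] [934.8  54.1]
[264  73  29  28 631] [277.8  86.3] rect [874.9 -15.4] 89.5 90.3 dir [ 0.213 -0.977] -77.7 [863.9  29.5] [882.3 -60.4]
[530 109  16 122 592] [537.6 170.7] rect [ 592.4 -820.7] 16.5 386.3 dir [-1.    -0.001] -179.9 [ 785.6 -814.4] [ 399.3 -822.6]
[368 122  10  46 221] [372.6 145. ] rect [ 679. -309.] 147.0 15.7 dir [-0.996 -0.089] -174.9 [ 752.1 -300.9] [ 606.2 -319.4]
[398 123  21  27 382] [407.8 134.3] rect [ 708.4 -423.2] 76.4 66.3 dir [-0.998  0.065] 176.2 [ 746.6 -424.2] [ 662.4 -406.9]
[   0  127   43  104 1323] [ 26.  184.3] rect [592.8 789. ] 336.3 131.2 dir [-0.995 -0.104] -174.0 [756.9 864.3] [427.8 728.9]
[494 148  38  53 620] [511.2 174.5] rect [ 577.  -739.4] 111.1 164.8 dir [-0.966  0.257] 165.1 [ 659.1 -765.2] [ 495.  -685.9]
[338 190  29  65 635] [350.3 220.1] rect [ 432.5 -230.1] 59.8 202.7 dir [-0.951  0.309] 162.0 [ 524.6 -275.2] [ 337.4 -193.9]
[188 202  23  48 366] [200.3 224.7] rect [429.2 235.7] 150.4 42.4 dir [-0.948 -0.318] -161.5 [505.7 239. ] [359.9 202. ]
[382 212  49  24 757] [400. 223.] rect [ 430.1 -401.8] 69.7 146.1 dir [ 0.059 -0.998] -86.6 [ 420.7 -329.1] [ 436.6 -474.6]
[122 232  18  23 290] [130.3 242.9] rect [383.4 445.6] 42.0 65.2 dir [-0.958  0.286] 163.4 [413.1 431.6] [349.2 445.5]
[491 268  66  23 557] [516.9 274.4] rect [ 253.7 -748.5] 63.1 200.5 dir [ 0.146 -0.989] -81.6 [ 223.6 -648.8] [ 282.9 -848.2]
[  0 315  18  51 647] [  6.8 339.8] rect [103. 801.] 145.5 50.4 dir [-0.999 -0.054] -176.9 [174.1 830.4] [ 29.1 819. ]
[242 371  22  49 441] [250.3 401.1] rect [-74.1  90.3] 147.1 47.7 dir [-0.929 -0.369] -158.3 [ -1.5 104.8] [-137.6   47.9]
```

View pics/crop1.png

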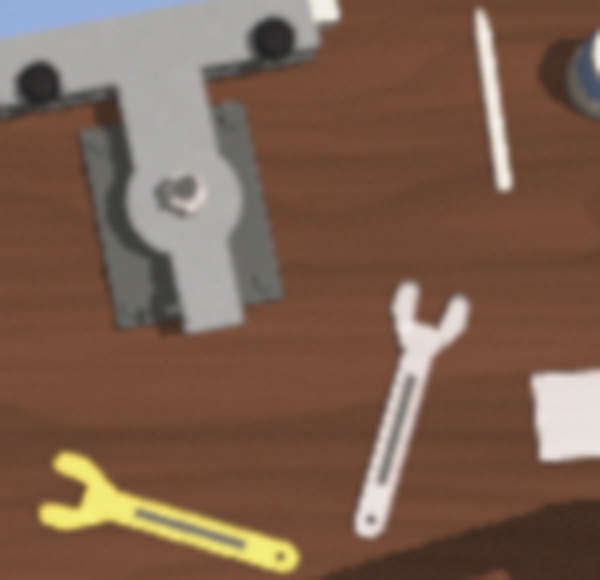

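The crop shows the grey spanner's jaws open at about (357,196) full-frame and its handle end at about (342,252). It's about 203 mm long, against 150 mm for the other grey one, so it's the larger spanner. The pivot stud is at about (296,168), and the tail points to about (304,202).

```bash
cat >> h.py <<'E'
def spanner(s,box,z=9,head=True):
    """axis (x dir) and jaw centre of grey spanner in px box, from upper-face plane z"""
    x0,y0,x1,y1=box; f=s['frame']; hsv=cv2.cvtColor(f,cv2.COLOR_RGB2HSV)
    m=np.zeros(f.shape[:2],np.uint8); m[y0:y1,x0:x1]=((hsv[:,:,1]<75)&(hsv[:,:,2]>100))[y0:y1,x0:x1]
    m=cv2.morphologyEx(m,cv2.MORPH_CLOSE,np.ones((3,3),np.uint8))
    n,l,st,_=cv2.connectedComponentsWithStats(m); i=1+st[1:,4].argmax()
    ys,xs=np.where(l==i); P=np.array([onz(s,x,y,z)[:2] for x,y in zip(xs,ys)])
    c=P.mean(0); d=np.linalg.svd(P-c,full_matrices=False)[2][0]
    if d[0]<0: d=-d
    for _ in range(3):
        t=(P-c)@d; e=t.min(); H=P[(t>e+12)&(t<e+135)]
        c=H.mean(0); d2=np.linalg.svd(H-c,full_matrices=False)[2][0]; d=d2*np.sign(d2@d)
    t=(P-c)@d; L=t.max()-t.min()
    q=c+d*(t.min()+1.5+184)
    return q,c+d*(t.min()+1.5+64),np.degrees(np.arctan2(d[1],d[0])),L
E
python3 - <<'E'
from h import *
s=np.load('top0.npy',allow_pickle=True).item(); f=s['frame']
print(spanner(s,(330,180,380,262)))
hsv=cv2.cvtColor(f,cv2.COLOR_RGB2HSV)
m=((hsv[:,:,1]<60)&(hsv[:,:,2]>115)).astype(np.uint8)[140:210,265:330]
for row in m[::2]: print(''.join('#' if v else '.' for v in row))
print(f[162:176,288:304].mean(2).astype(int))
E
```

```text
(array([ 513.14788176, -253.28795502]), array([ 399.03248745, -216.17088643]), np.float64(-18.017586835864986), np.float64(203.13593879619899))
#####################################............................
.#######......#######################............................
...............######################............................
...............#######################...........................
................######################...........................
................#######################..........................
.................######################..........................
.................#######################.........................
.................#######################.........................
..................#######################........................
..................#########################......................
..................##########################.....................
..................###########################....................
.................########.###....#############...................
.................#######..####..
[... 1592 characters left out ...]
 108 129 168 184 179 175 174]
 [157 133 114 117 122 117 107 104 104 105 121 162 186 182 175 173]
 [142 113 108 118 121 114 105 101 104 105 125 172 197 189 176 173]
 [138 109 103 113 122 125 114 106 108 113 142 188 208 193 176 171]
 [147 119 104 111 130 147 146 135 133 142 171 201 207 190 173 171]
 [160 132 108 111 135 163 172 168 171 180 196 202 197 182 174 171]
 [163 139 114 109 119 140 157 170 186 202 204 193 184 179 173 172]
 [166 151 136 129 122 120 125 134 161 188 189 178 175 175 172 174]
 [170 166 163 159 147 138 124 120 138 157 162 167 172 173 172 173]
 [171 171 170 171 167 162 148 141 150 158 164 169 172 173 172 173]
 [172 173 173 173 172 170 168 166 168 170 171 172 173 172 173 172]]
```

```bash
cat >> h.py <<'E'
def press(s,thr=135,dbg=False):
    f=s['frame'].astype(np.float32).mean(2); f=f.copy(); f[161:177,287:305]=172
    x0,y0=265,140; K=8
    g=cv2.resize(f[y0:215,x0:335],None,fx=K,fy=K,interpolation=cv2.INTER_CUBIC)
    sat=cv2.cvtColor(s['frame'],cv2.COLOR_RGB2HSV)[:,:,1][y0:215,x0:335]
    sat=cv2.resize(sat.astype(np.float32),None,fx=K,fy=K,interpolation=cv2.INTER_CUBIC)
    m=((g>thr)&(sat<80)).astype(np.uint8)
    cs=cv2.findContours(m,cv2.RETR_EXTERNAL,cv2.CHAIN_APPROX_NONE)[0]; C=max(cs,key=len)[:,0,:]
    P=np.array([onz(s,x0+(x+.5)/K-.5,y0+(y+.5)/K-.5,60)[:2] for x,y in C])
    c=onz(s,296.5,170.5,60)[:2]
    for it in range(15):
        d=np.linalg.norm(P-c,axis=1); Q=P[abs(d-43)<(5 if it<5 else 2.5)]
        v=Q-c; n=v/np.linalg.norm(v,axis=1)[:,None]; res=np.linalg.norm(v,axis=1)-43
        A=np.c_[n]; c=c+np.linalg.lstsq(A,res,rcond=None)[0]
    # tail edges
    a=np.radians(11.)
    for it in range(4):
        ex=np.array([np.cos(a),np.sin(a)]); ey=np.array([-ex[1],ex[0]]); X=(P-c)@ex; Y=(P-c)@ey
        w=5 if it<2 else 2.5; out=[]
        for y in (18,-25):
            k=(X<-48)&(X>-92)&(abs(Y-y)<w); out.append((np.polyfit(X[k],Y[k],1),k.sum()))
        a+=np.mean([np.arctan(o[0][0]) for o in out])
    return c,np.degrees(a),len(Q),res.std(),out
E
python3 - <<'E'
from h import *
s=np.load('top0.npy',allow_pickle=True).item()
for t in (130,145): print(press(s,t))
print(onz(s,295.8,168.3,100))
E
```

```text
(array([591.45623407, -63.2588992 ]), np.float64(10.211632672699153), 386, np.float64(0.45407140165592524), [(array([ 0.02109834, 20.0382964 ]), np.int64(113)), (array([-2.10983395e-02, -2.64534989e+01]), np.int64(114))])
(array([592.08341803, -63.01652068]), np.float64(10.417305661873458), 396, np.float64(0.7666821895515145), [(array([1.85879098e-02, 1.88266469e+01]), np.int64(113)), (array([-1.85879097e-02, -2.46199964e+01]), np.int64(114))])
[585.46794372 -61.17115125 100.        ]
```

Emit:
{"api": "servo_tool", "payload": {
  "fingers": [0.085,0.085,0.085,0.085,0.07,0.06,0.05,0.05,0.05,0.05],
  "linear": [
    [0.293,-0.253,0.13],
    [0.293,-0.253,0.13],
    [0.293,-0.253,0.13],
    [0.293,-0.253,0.13],
    [0.293,-0.253,0.13],
    [0.293,-0.253,0.13],
    [0.293,-0.253,0.13],
    [0.293,-0.253,0.13],
    [0.293,-0.253,0.13],
    [0.293,-0.253,0.16]
  ],
  "rotation": [
    [0,0,39.4],
    [0,0,39.4],
    [0,0,39.4],
    [0,0,39.4],
    [0,0,39.4],
    [0,0,39.4],
    [0,0,39.4],
    [0,0,39.4],
    [0,0,39.4],
    [0,0,39.4]
  ],
  "force": 70
}}

```text
time: 1.1
tool_pos: [402.2, -216.3, 71.1]
tcp_rot: [179.9, -0.3, -17.8]
ft_force: [0.2, -1.9, 0.6]
finger_gap: 49.8
grip_force: 0.0
```

Emit:
{"api": "servo_tool", "payload": {
  "fingers": [0.05,0.05,0.05,0.05,0.018,0.015,0.01,0.01,0.01,0.01],
  "linear": [
    [-0.001,0,0.02],
    [-0.001,0,0.035],
    [-0.001,0,0.046],
    [-0.001,0,0.047],
    [-0.001,0,0.047],
    [-0.001,0,0.047],
    [-0.001,0,0.047],
    [-0.001,0,0.047],
    [-0.001,0,0.047],
    [-0.001,0,0.047]
  ],
  "rotation": [
    [0,0,0],
    [0,0,0],
    [0,0,0],
    [0,0,0],
    [0,0,0],
    [0,0,0],
    [0,0,0],
    [0,0,0],
    [0,0,0],
    [0,0,0]
  ],
  "force": 80
}}

```text
time: 2.1
tool_pos: [398.4, -216.2, 21.9]
tcp_rot: [180.0, -0.0, -18.0]
ft_force: [-0.4, -0.4, -0.3]
finger_gap: 9.9
grip_force: 0.0
```

```bash
python3 - <<'E'
from h import *
s=snap('side'); t=snap('top'); f=np.vstack([cv2.resize(a,(750,300),interpolation=cv2.INTER_CUBIC) for a in (s['frame'][130:220,260:485],t['frame'][170:260,240:465])]); cv2.imwrite('pics/c2.png',f[:,:,::-1])
print(proj(s,[399,-216,5]),proj(t,[399,-216,5]),spanner(t,(330,180,380,262)))
E
```

```text
(np.float64(331.69465651589474), np.float64(181.98538370352594)) (np.float64(346.26977870341364), np.float64(233.8368427161567)) (array([ 424.29542646, -338.66075167]), array([ 405.31083072, -220.1719964 ]), np.float64(-80.89727872450187), np.float64(179.9942539429785))
```

View pics/c2.png

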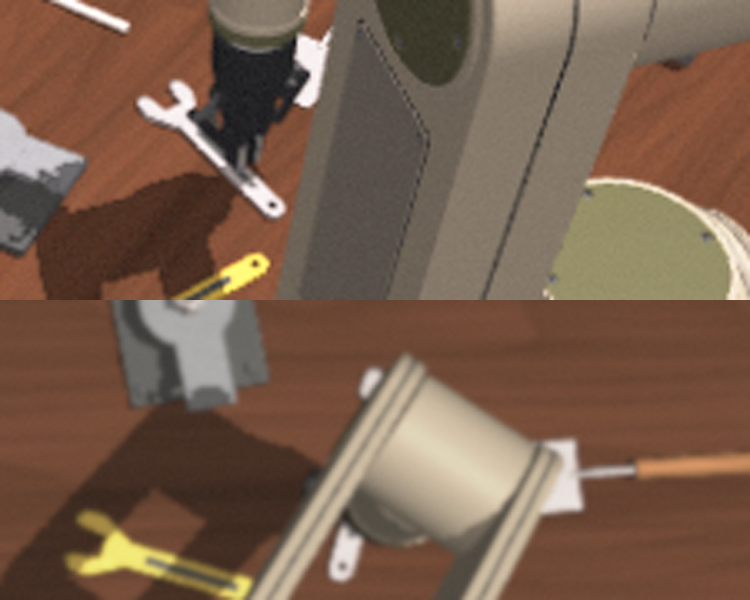

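The side crop shows the fingertips at about (332,180), on the line of the handle but closed above it. The handle itself hasn't moved. I'll reopen narrowly and feel downwards.

Emit:
{"api": "servo_tool", "payload": {
  "fingers": [0.034,0.034,0.034,0.034,0.034,0.034],
  "linear": [
    [0,0,-0.006],
    [0,0,-0.006],
    [0,0,-0.003],
    [0,0,0],
    [0,0,0.002],
    [0,0,0.003]
  ],
  "rotation": [
    [0,0,0],
    [0,0,0],
    [0,0,0],
    [0,0,0],
    [0,0,0],
    [0,0,0]
  ]
}}

```text
time: 2.8
tool_pos: [397.9, -215.9, 18.1]
tcp_rot: [-180.0, 0.1, -18.0]
ft_force: [0.1, 0.0, 1.3]
finger_gap: 33.9
grip_force: 0.0
```

```bash
python3 - <<'E'
from h import *
print(r.sense()['tool_pos'],r.sense()['ft_force'],r.sense()['finger_gap'])
s=snap('side'); cv2.imwrite('pics/c3.png',cv2.resize(s['frame'][145:205,300:360],(600,600),interpolation=cv2.INTER_CUBIC)[:,:,::-1])
E
```

```text
[ 397.94722822 -215.85911855   18.08937009] [0.09606527 0.00155388 1.2723968 ] 33.90731552650735
```

View pics/c3.png

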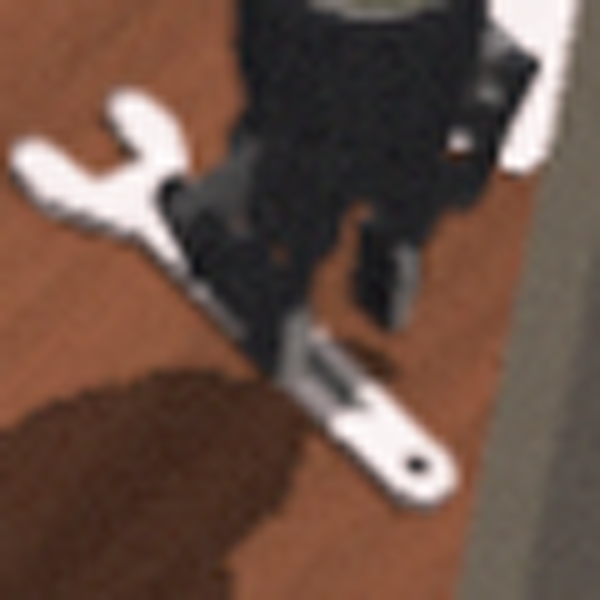

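The enlarged side crop shows one finger at about (326,182), the handle running (312,165)–(346,195), and the other finger at about (338,177). I'll check these against the expected projections.

```bash
python3 - <<'E'
from h import *
s=snap('side')
for z in (0,5,10,15):
    for o in (-22,-17,17,22): print(z,o,np.round(proj(s,[398-.309*o,-216-.951*o,z]),1),end=' ')
    print()
d=np.array([np.cos(np.radians(-18)),np.sin(np.radians(-18))])
for o in (-64,0,60): print('axis',o,np.round(proj(s,[*(np.array([399,-216])+d*o),9]),1))
# handle end hole triangulation check: hole px side crop (415,465)
print(onz(s,341.5-.5,191.5-.5,9), onz(np.load('top0.npy',allow_pickle=True).item(),250+370/4,120+521/4,9))
E
```

```text
0 -22 [326.4 186.1] 0 -17 [327.7 185.4] 0 17 [336.  180.9] 0 22 [337.2 180.3] 
5 -22 [326.5 185. ] 5 -17 [327.8 184.4] 5 17 [336.1 179.9] 5 22 [337.3 179.2] 
10 -22 [326.6 184. ] 10 -17 [327.9 183.3] 10 17 [336.2 178.9] 10 22 [337.5 178.2] 
15 -22 [326.7 183. ] 15 -17 [328.  182.3] 15 17 [336.4 177.8] 15 22 [337.6 177.2] 
axis -64 [344.3 193.7]
axis 0 [331.8 181.2]
axis 60 [320.5 169.9]
[ 352.55960804 -199.15115106    9.        ] [ 348.65856293 -201.9548259     9.        ]
```

Emit:
{"api": "servo_tool", "payload": {
  "fingers": [0.034,0.034,0.034,0.034,0.034],
  "linear": [
    [0,0,0.002],
    [0,0,0.004],
    [0,0,0.006],
    [0,0,0.007],
    [0,0,0.007]
  ],
  "rotation": [
    [0,0,0],
    [0,0,0],
    [0,0,0],
    [0,0,0],
    [0,0,0]
  ]
}}

```text
time: 3.4
tool_pos: [398.2, -216.0, 11.4]
tcp_rot: [-180.0, 0.0, -18.0]
ft_force: [-0.7, 0.1, 0.1]
finger_gap: 33.9
grip_force: 0.0
```

Emit:
{"api": "servo_tool", "payload": {
  "fingers": [0.026,0.02,0.015,0.015,0.015],
  "linear": [
    [0,0,0],
    [0,0,0],
    [0,0,0],
    [0,0,0],
    [0,0,0]
  ],
  "rotation": [
    [0,0,0],
    [0,0,0],
    [0,0,0],
    [0,0,0],
    [0,0,0]
  ]
}}

```text
time: 3.9
tool_pos: [398.4, -216.2, 11.8]
tcp_rot: [180.0, -0.0, -18.0]
ft_force: [-0.5, -0.1, 0.1]
finger_gap: 15.2
grip_force: 0.0
```

Emit:
{"api": "servo_tool", "payload": {
  "fingers": [0.015,0.015,0.015,0.015,0.015],
  "linear": [
    [0,0,0.002],
    [0,0,0.004],
    [0,0,0.006],
    [0,0,0.006],
    [0,0,0.006]
  ],
  "rotation": [
    [0,0,0],
    [0,0,0],
    [0,0,0],
    [0,0,0],
    [0,0,0]
  ]
}}

```text
time: 4.4
tool_pos: [398.4, -216.2, 6.6]
tcp_rot: [-180.0, 0.0, -18.0]
ft_force: [-5.4, 3.0, 14.6]
finger_gap: 15.2
grip_force: 7.3
```

```bash
python3 - <<'E'
from h import *
s=snap('side'); cv2.imwrite('pics/c4.png',cv2.resize(s['frame'][145:205,300:360],(600,600),interpolation=cv2.INTER_CUBIC)[:,:,::-1])
print(r.sense())
E
```

```text
{'time': 4.45, 'joint_pos': array([-3.49663987e+01, -1.54324094e+00,  1.19404408e+02, -5.21178460e-03,
        6.21640153e+01,  7.30676698e+01]), 'qd': array([-7.30773372e-05, -9.04695812e-03,  4.04934828e-02, -3.16498314e-02,
       -7.58229290e-02,  1.05817610e-02]), 'joint_efforts': array([-2.14357157e-01, -3.60928094e+01, -3.98971367e+01,  8.65675625e-02,
       -2.48392694e+00,  8.15634790e-03]), 'tool_pos': array([ 398.39185779, -216.16698438,    6.58585356]), 'tcp_rot': array([-1.79997074e+02,  2.54322320e-02, -1.80316332e+01]), 'ft_force': array([-5.18704853,  4.58049899, 14.5728365 ]), 'wrist_torque': array([ 0.59856817,  0.98061218, -0.02193569]), 'grip_force': 7.248074148665182, 'finger_gap': 14.836697762289342}
```

View pics/c4.png

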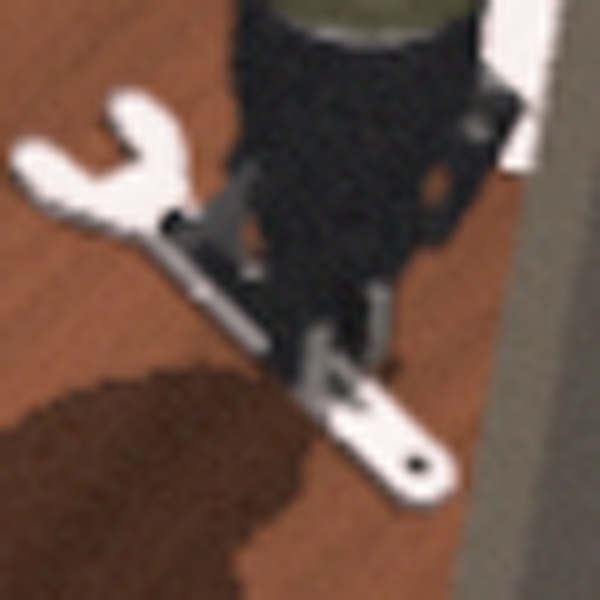

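Contact with the handle's top comes at TCP z ≈ 7, so the tips reach much less far ahead of the TCP than I took. I'll open beside the handle and lower further, feeling for the table.

Emit:
{"api": "servo_tool", "payload": {
  "fingers": [0.034,0.034,0.034,0.034,0.034,0.034,0.034],
  "linear": [
    [0,0,-0.006],
    [0,0,-0.006],
    [0,0,-0.004],
    [0,0,0.0],
    [0,0,0.003],
    [0,0,0.005],
    [0,0,0.005]
  ],
  "rotation": [
    [0,0,0],
    [0,0,0],
    [0,0,0],
    [0,0,0],
    [0,0,0],
    [0,0,0],
    [0,0,0]
  ]
}}

```text
time: 5.15
tool_pos: [397.8, -215.8, -0.0]
tcp_rot: [-180.0, 0.1, -18.0]
ft_force: [0.4, -1.0, 0.3]
finger_gap: 34.1
grip_force: 0.0
```

Emit:
{"api": "servo_tool", "payload": {
  "fingers": [0.026,0.02,0.014,0.014,0.014,0.014],
  "linear": [
    [0,0,0],
    [0,0,0],
    [0,0,0],
    [0,0,0],
    [0,0,0],
    [0,0,0]
  ],
  "rotation": [
    [0,0,0],
    [0,0,0],
    [0,0,0],
    [0,0,0],
    [0,0,0],
    [0,0,0]
  ]
}}

```text
time: 5.75
tool_pos: [398.5, -216.2, 1.1]
tcp_rot: [-180.0, -0.0, -18.0]
ft_force: [-1.8, 2.0, 6.0]
finger_gap: 16.8
grip_force: 78.4
```

Emit:
{"api": "servo_tool", "payload": {
  "fingers": [0.014,0.014,0.014,0.014,0.014,0.014,0.014,0.014,0.014,0.014],
  "linear": [
    [0,0,-0.01],
    [0,0,-0.03],
    [0,0,-0.06],
    [0,0,-0.09],
    [-0.004,-0.04,-0.11],
    [-0.004,-0.08,-0.11],
    [-0.004,-0.11,-0.11],
    [-0.004,-0.13,-0.11],
    [-0.004,-0.13,-0.11],
    [-0.004,-0.13,-0.11]
  ],
  "rotation": [
    [0,0,0],
    [0,0,0],
    [0,0,0],
    [0,0,0],
    [0,0,-8],
    [0,0,-16],
    [0,0,-23],
    [0,0,-28.3],
    [0,0,-28.3],
    [0,0,-28.3]
  ],
  "force": 110
}}

```text
time: 6.75
tool_pos: [434.6, -91.1, 110.8]
tcp_rot: [180.0, 0.0, 10.2]
ft_force: [-0.2, -0.6, -3.7]
finger_gap: 15.7
grip_force: 96.7
```

```bash
python3 - <<'E'
from h import *
a=r.sense();print(a['tool_pos'],a['tcp_rot'],a['finger_gap'],a['grip_force'],a['ft_force'],a['wrist_torque'])
s=snap('side'); t=snap('top'); np.save('side1.npy',s,allow_pickle=True); np.save('top1.npy',t,allow_pickle=True)
f=np.hstack([cv2.resize(s['frame'][125:245,195:315],(400,400)),cv2.resize(t['frame'][140:260,250:370],(400,400))]); cv2.imwrite('pics/c5.png',f[:,:,::-1])
E
```

```text
[434.56452756 -91.14385306 110.76469822] [1.79983985e+02 2.51154892e-02 1.02498019e+01] 15.723320501665055 96.69812914853424 [-0.19671667 -0.58454303 -3.71884056] [-0.03713873  0.15543185 -0.0544744 ]
```

View pics/c5.png

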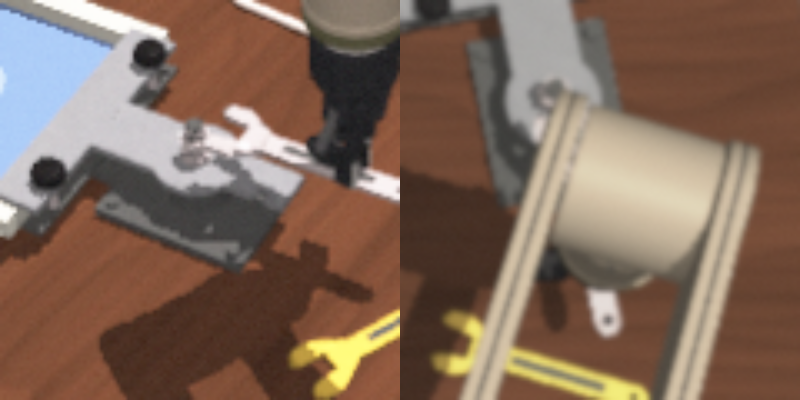

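c5 shows the spanner held. In the side view one prong is at crop (235,112) and the handle goes off to (390,185). The mouth is just right of the nuts at (193,145). In the top view, the handle end is at crop (607,320). Next I check the predicted projections.

```bash
python3 - <<'E'
from h import *
s=np.load('side1.npy',allow_pickle=True).item(); t=np.load('top1.npy',allow_pickle=True).item()
a=np.radians(10.2); ex=np.array([np.cos(a),np.sin(a)]); ey=np.array([-ex[1],ex[0]])
g=np.array([434.6,-91.1]); b=110.8
def P(x,y,z): return [*(g+ex*(120+x)+ey*y),z]
for n,p in dict(tipR=P(16,-20,b+9),tipL=P(16,20,b+9),throat=P(-16,0,b+9),hole=P(-174,0,b+9),hole0=P(-174,0,b-12)).items():
    u=proj(s,p); v=proj(t,p); print(n,np.round(u,1),'side crop',np.round((np.array(u)-[195,125])/.3,0),'top crop',np.round((np.array(v)-[250,140])/.3+[400,0],0))
f=s['frame']; hsv=cv2.cvtColor(f,cv2.COLOR_RGB2HSV)
m=((hsv[:,:,1]<50)&(hsv[:,:,2]>215)).astype(np.uint8)[150:200,248:322]
for row in m: print(''.join('#' if v else '.' for v in row))
E
```

```text
tipR [263.  156.1] side crop [227. 104.] top crop [584. 104.]
tipL [256.4 164.6] side crop [205. 132.] top crop [538. 113.]
throat [269.1 163.8] side crop [247. 129.] top crop [568. 144.]
hole [317.  181.9] side crop [407. 190.] top crop [606. 323.]
hole0 [316.7 186.7] side crop [406. 206.] top crop [604. 326.]
..........................................................................
..........................................................................
..........................................................................
..........................................................................
..........................................................................
..........................................................................
..........................................................................
................###.......................................................
...............########...................................................
...............#########..................................................
.................########............
[... 2262 characters left out ...]
.........................
..........................................................................
..........................................................................
..........................................................................
..........................................................................
..........................................................................
..........................................................................
..........................................................................
..........................................................................
..........................................................................
```

The held spanner projects within about 2 px of prediction: it's level and about 40 mm behind the axis. Lowering it onto the arm's face.

Emit:
{"api": "servo_tool", "payload": {
  "fingers": [0.012,0.012,0.012,0.012,0.012,0.012,0.012,0.012],
  "linear": [
    [0.0015,0.001,0],
    [0.0015,0.001,0.015],
    [0.0015,0.001,0.028],
    [0.0015,0.001,0.036],
    [0.0015,0.001,0.042],
    [0.0015,0.001,0.046],
    [0.0015,0.001,0.048],
    [0.0015,0.001,0.048]
  ],
  "rotation": [
    [0,0,0],
    [0,0,0],
    [0,0,0],
    [0,0,0],
    [0,0,0],
    [0,0,0],
    [0,0,0],
    [0,0,0]
  ]
}}

```text
time: 7.65
tool_pos: [436.5, -92.0, 62.7]
tcp_rot: [180.0, -0.0, 10.3]
ft_force: [-0.1, 0.3, -2.6]
finger_gap: 15.8
grip_force: 108.0
```

Emit:
{"api": "servo_tool", "payload": {
  "fingers": [0.012,0.012,0.012,0.012],
  "linear": [
    [0,0,0.001],
    [0,0,0.002],
    [0,0,0.002],
    [0,0,0.002]
  ],
  "rotation": [
    [0,0,0],
    [0,0,0],
    [0,0,0],
    [0,0,0]
  ]
}}

```text
time: 8.05
tool_pos: [436.8, -92.1, 61.0]
tcp_rot: [180.0, -0.0, 10.3]
ft_force: [0.2, -0.4, -2.4]
finger_gap: 15.5
grip_force: 108.1
```

Emit:
{"api": "servo_tool", "payload": {
  "fingers": [0.012,0.012,0.012,0.012,0.012,0.012,0.012,0.012],
  "linear": [
    [0.005,0,0],
    [0.01,0,0],
    [0.015,0,0],
    [0.02,0,0],
    [0.024,0,0],
    [0.027,0,0],
    [0.03,0,0],
    [0.03,0,0]
  ],
  "rotation": [
    [0,0,0],
    [0,0,0],
    [0,0,0],
    [0,0,0],
    [0,0,0],
    [0,0,0],
    [0,0,0],
    [0,0,0]
  ]
}}

```text
time: 8.85
tool_pos: [466.3, -86.4, 60.8]
tcp_rot: [-180.0, 0.0, 10.3]
ft_force: [-3.1, 1.6, 1.6]
finger_gap: 15.3
grip_force: 108.8
```

Emit:
{"api": "servo_tool", "payload": {
  "fingers": [0.012,0.012,0.012,0.012,0.012,0.012],
  "linear": [
    [0.002,0,0],
    [0.004,0,0],
    [0.006,0,0],
    [0.007,0,0],
    [0.008,0,0],
    [0.008,0,0]
  ],
  "rotation": [
    [0,0,0],
    [0,0,0],
    [0,0,0],
    [0,0,0],
    [0,0,0],
    [0,0,0]
  ]
}}

```text
time: 9.45
tool_pos: [472.4, -85.3, 60.7]
tcp_rot: [-180.0, 0.2, 10.3]
ft_force: [-12.5, -1.1, 11.4]
finger_gap: 15.8
grip_force: 109.9
```

Emit:
{"api": "servo_tool", "payload": {
  "fingers": [0.012,0.034,0.036,0.036,0.036,0.036,0.036,0.036],
  "linear": [
    [-0.001,0,0],
    [-0.001,0,0],
    [-0.001,0,0],
    [-0.001,0,0],
    [-0.001,0,-0.02],
    [-0.001,0,-0.05],
    [-0.001,0,-0.09],
    [-0.03,0,-0.13]
  ],
  "rotation": [
    [0,0,0],
    [0,0,0],
    [0,0,0],
    [0,0,0],
    [0,0,0],
    [0,0,0],
    [0,0,0],
    [0,0,0]
  ]
}}

```text
time: 10.25
tool_pos: [445.5, -90.3, 192.1]
tcp_rot: [-180.0, -0.1, 10.3]
ft_force: [-0.4, -0.2, 1.0]
finger_gap: 36.0
grip_force: 0.0
```

```bash
python3 - <<'E'
from h import *
print(r.sense()['tool_pos'],r.sense()['ft_force'])
s=snap('side'); t=snap('top'); np.save('side2.npy',s,allow_pickle=True); np.save('top2.npy',t,allow_pickle=True)
f=np.hstack([cv2.resize(a,(400,600),interpolation=cv2.INTER_CUBIC) for a in (s['frame'][130:220,230:290],t['frame'][140:260,265:345])]); cv2.imwrite('pics/c6.png',f[:,:,::-1])
a=np.radians(10.3); ex=np.array([np.cos(a),np.sin(a)]); ey=np.array([-ex[1],ex[0]])
def P(x,y,z): return [*(np.array([591.7,-63.1])+ex*x+ey*y),z]
for n,p in dict(tipR=P(16,-20,69),tipL=P(16,20,69),throat=P(-16,0,69),hole=P(-174,0,69),stud=P(0,0,104),end=P(-184,0,69)).items():
    u=np.array(proj(s,p)); v=np.array(proj(t,p)); print(n,np.round(u,1),np.round((u-[230,130])/.15,0),np.round(v,1),np.round((v-[265,140])/.2+[400,0],0))
E
```

```text
[445.47998117 -90.30654384 192.05717865] [-0.41506284 -0.17991156  0.97710709]
tipR [252.8 163.5] [152. 223.] [301.4 162.2] [582. 111.]
tipL [246.3 171.8] [109. 278.] [288.3 164.8] [517. 124.]
throat [258.5 171. ] [190. 273.] [297.  173.8] [560. 169.]
hole [304.4 188.6] [496. 390.] [307.9 225.3] [615. 427.]
stud [253.3 161.4] [156. 209.] [296.5 165.9] [557. 129.]
end [307.4 189.7] [516. 398.] [308.6 228.6] [618. 443.]
```

View pics/c6.png

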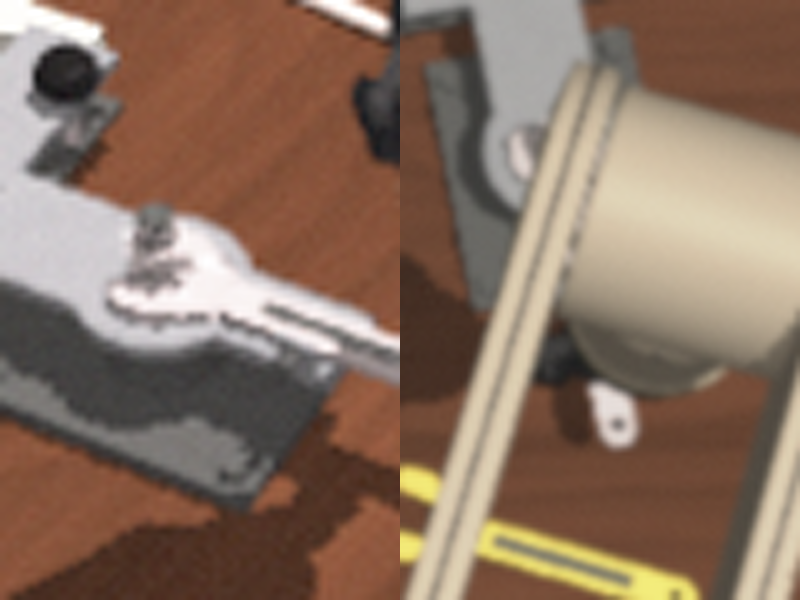

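c6 shows the spanner seated. In the side view the jaws wrap the lower nut, with the stud at crop (155,210) as predicted. The handle hole in the top view is at (617,424) against a predicted (615,427). Next I go over the jam nut.

Emit:
{"api": "servo_tool", "payload": {
  "fingers": [0.05,0.05,0.05,0.05,0.05,0.05,0.05,0.05,0.05,0.05],
  "linear": [
    [0.05,0,0],
    [0.1,0,0.02],
    [0.148,0,0.05],
    [0.148,0,0.06],
    [0.148,0,0.07],
    [0.148,0,0.085],
    [0.148,0,0.1],
    [0.148,0,0.108],
    [0.148,0,0.113],
    [0.148,0,0.113]
  ],
  "rotation": [
    [0,0,-8],
    [0,0,-16],
    [0,0,-24],
    [0,0,-32],
    [0,0,-40],
    [0,0,-40],
    [0,0,-40],
    [0,0,-40],
    [0,0,-40],
    [0,0,-40]
  ],
  "force": 25
}}

```text
time: 11.35
tool_pos: [589.4, -64.3, 77.1]
tcp_rot: [-180.0, 0.0, 50.2]
ft_force: [0.2, 0.9, 0.6]
finger_gap: 50.0
grip_force: 0.0
```

Emit:
{"api": "servo_tool", "payload": {
  "fingers": [0.05,0.04,0.03,0.022,0.018,0.018,0.018],
  "linear": [
    [0.002,0.001,0.001],
    [0.002,0.001,0.001],
    [0.002,0.001,0.001],
    [0.002,0.001,0.001],
    [0.002,0.001,0.001],
    [0.002,0.001,0.001],
    [0.002,0.001,0.001]
  ],
  "rotation": [
    [0,0,0],
    [0,0,0],
    [0,0,0],
    [0,0,0],
    [0,0,0],
    [0,0,0],
    [0,0,0]
  ]
}}

```text
time: 12.05
tool_pos: [592.0, -62.8, 77.7]
tcp_rot: [-180.0, -0.0, 50.3]
ft_force: [-4.0, 3.0, 5.5]
finger_gap: 28.9
grip_force: 24.2
```

```bash
python3 - <<'E'
from h import *
a=r.sense();print(a['tool_pos'],a['tcp_rot'],a['finger_gap'],a['grip_force'],a['ft_force'],a['wrist_torque'],a['joint_pos'])
E
```

```text
[591.99791609 -62.82566274  77.73838733] [-1.79980676e+02 -2.97456225e-02  5.02655605e+01] 28.883875648165365 24.22721441835165 [-3.95356655  3.04197085  5.45758795] [ 0.53537389  0.7487999  -0.01356469] [-1.10134925e+01  1.36010575e+01  9.46381430e+01  3.72428020e-02
  7.17634559e+01  2.87092863e+01]
```

Emit:
{"api": "servo_tool", "payload": {
  "fingers": [0.016,0.016,0.016,0.016,0.016,0.016,0.016,0.016,0.016],
  "linear": [
    [0,0,0],
    [0,0,0],
    [0,0,0],
    [0,0,0],
    [0,0,0],
    [0,0,0],
    [0,0,0],
    [0,0,0],
    [0,0,0]
  ],
  "rotation": [
    [0,0,0],
    [0,0,0],
    [0,0,2],
    [0,0,4],
    [0,0,6],
    [0,0,8],
    [0,0,10],
    [0,0,12],
    [0,0,12]
  ],
  "force": 90
}}

```text
time: 12.95
tool_pos: [591.9, -62.6, 78.0]
tcp_rot: [-180.0, -0.0, 38.2]
ft_force: [-6.6, 3.6, 8.5]
finger_gap: 25.2
grip_force: 88.0
```

```bash
cat > st.py <<'E'
from h import *
a=r.sense()
for k in ('tool_pos','tcp_rot','ft_force','wrist_torque'): print(k,np.round(a[k],3))
print(a['time'],a['finger_gap'],a['grip_force'],a['joint_pos'][5])
E
python3 st.py
```

```text
tool_pos [591.868 -62.64   78.046]
tcp_rot [-1.79953e+02 -2.00000e-02  3.82030e+01]
ft_force [-6.612  3.614  8.527]
wrist_torque [ 0.697  1.136 -0.004]
12.95 25.24458005194364 88.04756262106821 40.77683139326511
```

Emit:
{"api": "servo_tool", "payload": {
  "fingers": [0.016,0.016,0.016,0.016,0.016,0.016],
  "linear": [
    [0,0,0],
    [0,0,0],
    [0,0,0],
    [0,0,0],
    [0,0,0],
    [0,0,0]
  ],
  "rotation": [
    [0,0,2],
    [0,0,4],
    [0,0,6],
    [0,0,8],
    [0,0,10],
    [0,0,10]
  ]
}}

```text
time: 13.55
tool_pos: [591.8, -62.5, 78.0]
tcp_rot: [-179.9, -0.0, 28.2]
ft_force: [-6.6, 4.5, 9.1]
finger_gap: 25.3
grip_force: 88.1
```

```bash
python3 st.py
```

```text
tool_pos [591.771 -62.49   77.955]
tcp_rot [-1.79932e+02 -5.00000e-03  2.82020e+01]
ft_force [-6.644  4.53   9.062]
wrist_torque [0.76  1.129 0.04 ]
13.55 25.32323336339113 88.05004779074807 50.78119599878121
```

Emit:
{"api": "servo_tool", "payload": {
  "fingers": [0.016,0.016,0.016,0.016,0.016,0.016],
  "linear": [
    [0,0,0],
    [0,0,0],
    [0,0,0],
    [0,0,0],
    [0,0,0],
    [0,0,0]
  ],
  "rotation": [
    [0,0,2],
    [0,0,4],
    [0,0,6],
    [0,0,8],
    [0,0,10],
    [0,0,12]
  ]
}}

```text
time: 14.15
tool_pos: [591.7, -62.3, 77.9]
tcp_rot: [-179.9, 0.0, 16.2]
ft_force: [-6.9, 4.9, 9.0]
finger_gap: 25.6
grip_force: 88.1
```

```bash
python3 st.py
```

```text
tool_pos [591.709 -62.287  77.9  ]
tcp_rot [-1.79915e+02  1.20000e-02  1.62000e+01]
ft_force [-6.914  4.918  9.044]
wrist_torque [0.955 1.162 0.081]
14.15 25.584079651205585 88.06546101928689 62.787812524752006
```

Emit:
{"api": "servo_tool", "payload": {
  "fingers": [0.016,0.016,0.016,0.016,0.016],
  "linear": [
    [0,0,0],
    [0,0,0],
    [0,0,0],
    [0,0,0],
    [0,0,0]
  ],
  "rotation": [
    [0,0,2],
    [0,0,4],
    [0,0,6],
    [0,0,8],
    [0,0,10]
  ]
}}

```text
time: 14.65
tool_pos: [591.7, -62.1, 77.8]
tcp_rot: [-179.9, 0.0, 6.2]
ft_force: [-6.6, 4.9, 8.7]
finger_gap: 25.3
grip_force: 88.1
```

```bash
python3 st.py
```

```text
tool_pos [591.667 -62.134  77.811]
tcp_rot [-1.79904e+02  3.10000e-02  6.20200e+00]
ft_force [-6.623  4.941  8.709]
wrist_torque [1.065 1.162 0.048]
14.65 25.343732476956415 88.07265035400633 72.78739864253906
```

Emit:
{"api": "servo_tool", "payload": {
  "fingers": [0.016,0.016,0.016,0.016,0.016],
  "linear": [
    [0,0,0],
    [0,0,0],
    [0,0,0],
    [0,0,0],
    [0,0,0]
  ],
  "rotation": [
    [0,0,2],
    [0,0,4],
    [0,0,6],
    [0,0,8],
    [0,0,10]
  ]
}}

```text
time: 15.15
tool_pos: [591.7, -62.0, 77.8]
tcp_rot: [-179.9, 0.0, -3.8]
ft_force: [-6.9, 5.8, 9.2]
finger_gap: 25.1
grip_force: 88.2
```

```bash
python3 st.py
```

```text
tool_pos [591.657 -61.976  77.788]
tcp_rot [-1.799e+02  4.900e-02 -3.784e+00]
ft_force [-6.897  5.752  9.195]
wrist_torque [1.158 1.062 0.24 ]
15.15 25.106841763676954 88.167656713631 82.77893051250801
```

Torque is rising (0.24 N m), so the nuts have met. I'll take smaller steps.

Emit:
{"api": "servo_tool", "payload": {
  "fingers": [0.014,0.014,0.014,0.014,0.014],
  "linear": [
    [0,0,0],
    [0,0,0],
    [0,0,0],
    [0,0,0],
    [0,0,0]
  ],
  "rotation": [
    [0,0,1],
    [0,0,2],
    [0,0,3],
    [0,0,4],
    [0,0,4]
  ],
  "force": 110
}}

```text
time: 15.65
tool_pos: [591.7, -61.9, 77.9]
tcp_rot: [-179.9, 0.1, -7.7]
ft_force: [-5.4, 6.6, 9.8]
finger_gap: 24.2
grip_force: 107.8
```

```bash
python3 st.py
```

```text
tool_pos [591.692 -61.908  77.893]
tcp_rot [-1.79903e+02  5.30000e-02 -7.72500e+00]
ft_force [-5.366  6.613  9.754]
wrist_torque [1.144 1.171 0.279]
15.65 24.193659675879164 107.83219750388525 86.72640439666843
```

Emit:
{"api": "servo_tool", "payload": {
  "fingers": [0.014,0.014,0.014,0.014,0.014],
  "linear": [
    [0,0,0],
    [0,0,0],
    [0,0,0],
    [0,0,0],
    [0,0,0]
  ],
  "rotation": [
    [0,0,1],
    [0,0,2],
    [0,0,3],
    [0,0,4],
    [0,0,4]
  ]
}}

```text
time: 16.15
tool_pos: [591.7, -61.8, 77.9]
tcp_rot: [-179.9, 0.1, -11.7]
ft_force: [-7.4, 6.1, 9.0]
finger_gap: 24.6
grip_force: 107.9
```

```bash
python3 st.py
```

```text
tool_pos [591.679 -61.842  77.886]
tcp_rot [-1.79904e+02  6.20000e-02 -1.17140e+01]
ft_force [-7.355  6.084  8.983]
wrist_torque [1.199 1.141 0.4  ]
16.15 24.550533054311586 107.86890093586408 90.71831084451888
```

Emit:
{"api": "servo_tool", "payload": {
  "fingers": [0.014,0.014,0.014,0.014],
  "linear": [
    [0,0,0],
    [0,0,0],
    [0,0,0],
    [0,0,0]
  ],
  "rotation": [
    [0,0,1],
    [0,0,2],
    [0,0,3],
    [0,0,3]
  ]
}}

```text
time: 16.55
tool_pos: [591.7, -61.8, 77.9]
tcp_rot: [-179.9, 0.1, -14.7]
ft_force: [-6.0, 7.3, 9.0]
finger_gap: 24.3
grip_force: 107.9
```

```bash
python3 st.py
```

```text
tool_pos [591.703 -61.8    77.894]
tcp_rot [-1.79908e+02  6.40000e-02 -1.47010e+01]
ft_force [-6.024  7.272  8.97 ]
wrist_torque [1.236 1.111 0.631]
16.55 24.317372548967906 107.89020626340061 93.71032832035601
```

Emit:
{"api": "servo_tool", "payload": {
  "fingers": [0.014,0.014,0.014,0.014],
  "linear": [
    [0,0,0],
    [0,0,0],
    [0,0,0],
    [0,0,0]
  ],
  "rotation": [
    [0,0,1],
    [0,0,2],
    [0,0,2.5],
    [0,0,2.5]
  ]
}}

```text
time: 16.95
tool_pos: [591.7, -61.8, 77.9]
tcp_rot: [-179.9, 0.1, -17.2]
ft_force: [-6.8, 7.5, 10.0]
finger_gap: 24.3
grip_force: 107.9
```

```bash
python3 st.py
```

```text
tool_pos [591.724 -61.775  77.901]
tcp_rot [-1.79912e+02  6.60000e-02 -1.71690e+01]
ft_force [-6.778  7.539  9.954]
wrist_torque [1.247 1.205 0.838]
16.95 24.292565126211368 107.89298361400142 96.18231370795807
```

One last 0.8° and a hold of 0.4 s.

Emit:
{"api": "servo_tool", "payload": {
  "fingers": [0.014,0.014,0.014,0.014,0.014],
  "linear": [
    [0,0,0],
    [0,0,0],
    [0,0,0],
    [0,0,0],
    [0,0,0]
  ],
  "rotation": [
    [0,0,0.8],
    [0,0,0.8],
    [0,0,0.8],
    [0,0,0.8],
    [0,0,0.8]
  ]
}}

```text
time: 17.45
tool_pos: [591.7, -61.7, 77.9]
tcp_rot: [-179.9, 0.1, -18.0]
ft_force: [-6.4, 8.0, 8.5]
finger_gap: 24.7
grip_force: 107.9
```

```bash
python3 st.py
```

```text
tool_pos [591.735 -61.735  77.869]
tcp_rot [-1.7991e+02  6.8000e-02 -1.7953e+01]
ft_force [-6.402  8.042  8.541]
wrist_torque [1.258 1.153 0.762]
17.45 24.696379756409293 107.88643565727398 96.96767146709269
```

Emit:
{"api": "servo_tool", "payload": {
  "fingers": [0.014,0.014,0.014,0.014],
  "linear": [
    [0,0,0],
    [0,0,0],
    [0,0,0],
    [0,0,0]
  ],
  "rotation": [
    [0,0,0.8],
    [0,0,0.8],
    [0,0,0.8],
    [0,0,0.8]
  ]
}}

```text
time: 17.85
tool_pos: [591.7, -61.8, 77.9]
tcp_rot: [-179.9, 0.1, -18.7]
ft_force: [-6.5, 7.2, 8.9]
finger_gap: 24.2
grip_force: 107.9
```

```bash
python3 st.py;python3 st.py|sed -n 4p
```

```text
tool_pos [591.727 -61.776  77.916]
tcp_rot [-1.79915e+02  6.70000e-02 -1.87480e+01]
ft_force [-6.462  7.176  8.866]
wrist_torque [1.291 1.139 0.75 ]
17.85 24.221272617810197 107.8970548720099 97.76180867590922
wrist_torque [1.291 1.139 0.75 ]
```

Emit:
{"api": "servo_tool", "payload": {
  "fingers": [0.014,0.014,0.014,0.014],
  "linear": [
    [0,0,0],
    [0,0,0],
    [0,0,0],
    [0,0,0]
  ],
  "rotation": [
    [0,0,0.8],
    [0,0,1.5],
    [0,0,1.5],
    [0,0,1.5]
  ],
  "force": 120
}}

```text
time: 18.25
tool_pos: [591.7, -61.7, 77.9]
tcp_rot: [-179.9, 0.1, -20.2]
ft_force: [-6.9, 7.5, 10.5]
finger_gap: 24.1
grip_force: 118.1
```

```bash
python3 st.py
```

```text
tool_pos [591.69  -61.715  77.91 ]
tcp_rot [-1.79917e+02  7.50000e-02 -2.02390e+01]
ft_force [-6.903  7.547 10.481]
wrist_torque [1.295 1.195 0.935]
18.25 24.06041544995105 118.1059223273769 99.2581826226747
```

Emit:
{"api": "servo_tool", "payload": {
  "fingers": [0.014,0.035,0.045,0.045,0.045,0.045,0.045,0.045,0.04,0.04],
  "linear": [
    [0,0,0],
    [0,0,0],
    [0,0,0],
    [0,0,-0.03],
    [0,0,-0.065],
    [-0.04,0.02,-0.065],
    [-0.08,0.04,-0.065],
    [-0.107,0.058,-0.065],
    [-0.107,0.058,-0.055],
    [-0.107,0.058,-0.05]
  ],
  "rotation": [
    [0,0,0],
    [0,0,0],
    [0,0,0],
    [0,0,0],
    [0,0,0],
    [0,0,-8],
    [0,0,-16],
    [0,0,-24],
    [0,0,-27.4],
    [0,0,-27.4]
  ]
}}

```text
time: 19.25
tool_pos: [471.0, -81.0, 126.6]
tcp_rot: [180.0, -0.0, 7.0]
ft_force: [-0.4, 0.4, 0.5]
finger_gap: 39.9
grip_force: 0.0
```

```bash
python3 st.py; python3 - <<'E'
from h import *
t=snap('top');s=snap('side'); np.save('top3.npy',t,allow_pickle=True)
f=np.hstack([cv2.resize(a,(400,600),interpolation=cv2.INTER_CUBIC) for a in (s['frame'][130:220,240:300],t['frame'][140:260,265:345])]); cv2.imwrite('pics/c7.png',f[:,:,::-1])
E
```

```text
tool_pos [470.999 -80.991 126.615]
tcp_rot [ 1.79968e+02 -4.60000e-02  7.03700e+00]
ft_force [-0.443  0.418  0.496]
wrist_torque [ 0.032  0.    -0.017]
19.25 39.94539363518029 0.0 67.0674286734263
```

View pics/c7.png

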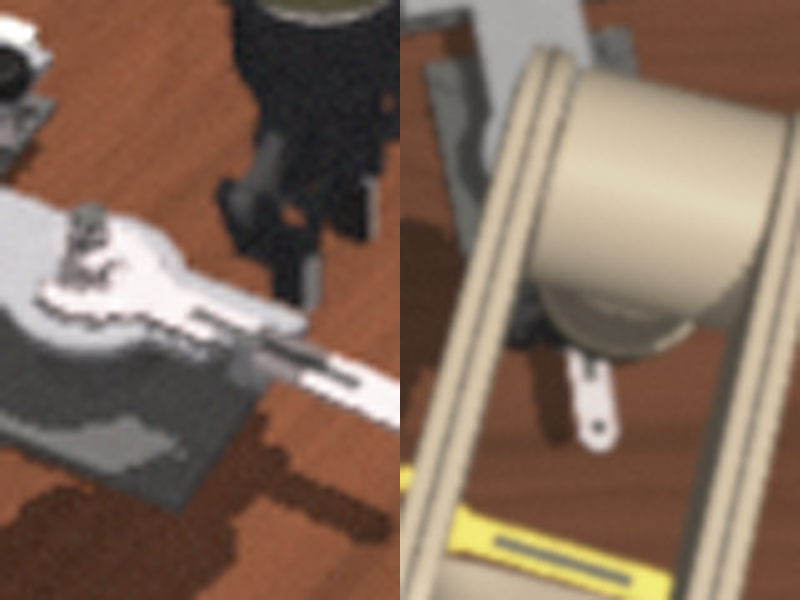

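c7 shows the spanner still on the nut, with its handle bearing at the flange (side crop (250,365)). The handle hole moved to (599,428), about 10 mm towards +y, so the spanner yaw is now about 6.8°. The spanner took up against the flange as intended. Next I regrip it.

Emit:
{"api": "servo_tool", "payload": {
  "fingers": [0.04,0.04,0.04,0.04,0.04,0.028,0.02,0.012,0.012,0.012],
  "linear": [
    [0,-0.0025,0.02],
    [0,-0.0025,0.04],
    [0,-0.0025,0.055],
    [0,-0.0025,0.065],
    [0,-0.0025,0.065],
    [0,-0.0025,0.065],
    [0,-0.0025,0.065],
    [0,-0.0025,0.065],
    [0,-0.0025,0.065],
    [0,-0.0025,0.065]
  ],
  "rotation": [
    [0,0,0],
    [0,0,0],
    [0,0,0],
    [0,0,0],
    [0,0,0],
    [0,0,0],
    [0,0,0],
    [0,0,0],
    [0,0,0],
    [0,0,0]
  ],
  "force": 80
}}

```text
time: 20.35
tool_pos: [472.0, -77.9, 63.0]
tcp_rot: [180.0, -0.1, 7.1]
ft_force: [-1.6, 2.9, 6.5]
finger_gap: 16.2
grip_force: 78.3
```

```bash
python3 st.py
```

```text
tool_pos [471.984 -77.944  63.   ]
tcp_rot [ 1.79989e+02 -9.50000e-02  7.05700e+00]
ft_force [-1.631  2.864  6.54 ]
wrist_torque [0.485 0.403 0.049]
20.35 16.154015359295304 78.27813047915697 67.39076906474232
```

Emit:
{"api": "servo_tool", "payload": {
  "fingers": [0.012,0.012,0.012,0.012,0.012,0.012,0.012,0.012,0.012,0.012],
  "linear": [
    [0,0.002,0],
    [0,0.003,0],
    [-0.004,0.003,0],
    [-0.009,0.003,0],
    [-0.015,0.003,0],
    [-0.021,0.003,0],
    [-0.027,0.003,0],
    [-0.033,0.003,0],
    [-0.037,0.003,0],
    [-0.037,0.003,0]
  ],
  "rotation": [
    [0,0,-1],
    [0,0,-1.5],
    [0,0,-1.5],
    [0,0,-1.5],
    [0,0,-1.5],
    [0,0,-1.5],
    [0,0,-1.5],
    [0,0,-1.5],
    [0,0,-1.5],
    [0,0,-1.5]
  ]
}}

```text
time: 21.35
tool_pos: [434.0, -85.7, 61.6]
tcp_rot: [-180.0, 0.1, 8.5]
ft_force: [-1.6, -1.1, 1.2]
finger_gap: 15.7
grip_force: 79.4
```

```bash
python3 st.py
```

```text
tool_pos [433.993 -85.734  61.576]
tcp_rot [-1.79999e+02  5.20000e-02  8.53800e+00]
ft_force [-1.608 -1.135  1.214]
wrist_torque [-0.042  0.25  -0.007]
21.35 15.685180736551354 79.37202479224652 63.66752628423803
```

Emit:
{"api": "servo_tool", "payload": {
  "fingers": [0.012,0.012,0.012,0.012,0.012,0.012,0.012,0.012,0.012,0.012],
  "linear": [
    [0,0,-0.01],
    [0,0,-0.025],
    [0,0,-0.045],
    [-0.02,0.03,-0.05],
    [-0.04,0.07,-0.05],
    [-0.055,0.1,-0.05],
    [-0.055,0.124,-0.04],
    [-0.055,0.124,-0.01],
    [-0.055,0.124,0.02],
    [-0.055,0.124,0.02]
  ],
  "rotation": [
    [0,0,0],
    [0,0,0],
    [0,0,0],
    [0,0,7],
    [0,0,14],
    [0,0,21],
    [0,0,26.5],
    [0,0,26.5],
    [0,0,26.5],
    [0,0,26.5]
  ]
}}

```text
time: 22.35
tool_pos: [395.2, -214.1, 37.5]
tcp_rot: [-179.8, 0.5, -18.0]
ft_force: [-1.3, 0.5, -2.4]
finger_gap: 15.8
grip_force: 78.8
```

```bash
python3 st.py
```

```text
tool_pos [ 395.17  -214.116   37.507]
tcp_rot [-179.845    0.525  -17.974]
ft_force [-1.299  0.549 -2.43 ]
wrist_torque [0.069 0.163 0.017]
22.35 15.754092110894018 78.76705988310277 72.98967374321954
```

Emit:
{"api": "servo_tool", "payload": {
  "fingers": [0.012,0.012,0.012,0.012,0.012,0.012,0.012],
  "linear": [
    [0,0,0],
    [0,0,0.01],
    [0,0,0.02],
    [0,0,0.028],
    [0,0,0.034],
    [0,0,0.037],
    [0,0,0.037]
  ],
  "rotation": [
    [0,0,0],
    [0,0,0],
    [0,0,0],
    [0,0,0],
    [0,0,0],
    [0,0,0],
    [0,0,0]
  ]
}}

```text
time: 23.05
tool_pos: [398.6, -216.1, 4.2]
tcp_rot: [-180.0, 0.0, -17.9]
ft_force: [0.2, -1.0, -2.3]
finger_gap: 15.8
grip_force: 79.1
```

```bash
python3 st.py
```

```text
tool_pos [ 398.629 -216.131    4.211]
tcp_rot [-1.79983e+02  4.90000e-02 -1.79400e+01]
ft_force [ 0.178 -0.987 -2.27 ]
wrist_torque [0.078 0.083 0.015]
23.05 15.75299907196593 79.09261759836227 72.98748961511274
```

Still about 1–2 mm up. I'll touch down, open and retreat.

Emit:
{"api": "servo_tool", "payload": {
  "fingers": [0.012,0.012,0.012,0.03,0.036,0.036,0.036,0.036,0.036,0.036],
  "linear": [
    [0,0,0.001],
    [0,0,0.002],
    [0,0,0.002],
    [0,0,0.002],
    [0,0,0.002],
    [0,0,0.002],
    [0,0,-0.02],
    [0,0,-0.06],
    [0,0,-0.11],
    [0,0,-0.16]
  ],
  "rotation": [
    [0,0,0],
    [0,0,0],
    [0,0,0],
    [0,0,0],
    [0,0,0],
    [0,0,0],
    [0,0,0],
    [0,0,0],
    [0,0,0],
    [0,0,0]
  ]
}}

```text
time: 24.05
tool_pos: [398.4, -216.0, 166.1]
tcp_rot: [-180.0, 0.0, -17.9]
ft_force: [0.7, -0.5, -0.7]
finger_gap: 36.4
grip_force: 0.0
```

Emit:
{"api": "servo_tool", "payload": {
  "fingers": [0.05,0.05,0.05,0.05,0.05,0.05,0.05],
  "linear": [
    [-0.02,0.05,-0.01],
    [-0.04,0.1,-0.02],
    [-0.06,0.15,-0.03],
    [-0.08,0.2,-0.04],
    [-0.08,0.25,-0.04],
    [-0.08,0.25,-0.04],
    [-0.08,0.25,-0.04]
  ],
  "rotation": [
    [0,0,0],
    [0,0,0],
    [0,0,0],
    [0,0,0],
    [0,0,0],
    [0,0,0],
    [0,0,0]
  ]
}}

```text
time: 24.75
tool_pos: [244.5, -431.4, 204.7]
tcp_rot: [180.0, 0.0, -18.1]
ft_force: [0.2, -0.2, -0.3]
finger_gap: 50.1
grip_force: 0.0
```

```bash
python3 st.py; python3 - <<'E'
from h import *
t=snap('top','end.png'); print(spanner(t,(330,180,380,262)), spanner(np.load('top0.npy',allow_pickle=True).item(),(330,180,380,262)))
E
```

```text
tool_pos [ 244.508 -431.441  204.707]
tcp_rot [ 1.79979e+02  2.00000e-03 -1.81400e+01]
ft_force [ 0.221 -0.152 -0.346]
wrist_torque [ 0.025 -0.035  0.001]
24.75 50.09630208556818 0.0 41.76822249561258
(array([ 516.86813257, -254.18518747]), array([ 402.52160878, -217.78638947]), np.float64(-17.6573190241372), np.float64(200.0955704671717)) (array([ 513.14788176, -253.28795502]), array([ 399.03248745, -216.17088643]), np.float64(-18.017586835864986), np.float64(203.13593879619899))
```

View pics/end.png

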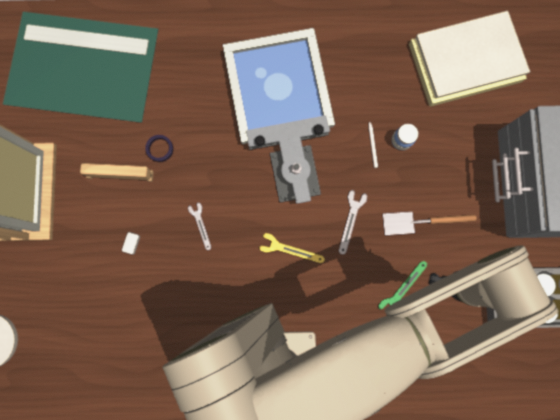

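The end view shows the large spanner lying flat at (352,222), off the press at (295,170), with every bystander where it was. Handing in.

```bash
python3 -c "
from bench import r
print(r.hand_in())"
```

```text
the job is handed in; nothing more can be done
None
```

I tightened the jam nut to about 0.93 N m on the wrist sensor while the large spanner held the lower nut against the flange. I then laid the spanner flat on the table clear of the press and handed the job in at about 25 s; the hand-in returned no verdict.

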